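Dock a loaded vial tray by feel

ROBOT

A 6-joint arm with a two-finger parallel gripper is mounted at the origin on the work surface; the furniture and walls round the work are solid. World frame = base frame: x ahead of the robot, y to its left, z up, the work surface at z = 0. Lengths are in mm, angles in rad, forces in N, time in s.
With the tool pointing down it reaches from about 350 to 975 mm from the base axis. Payload 7.1 kg.
Tool frame: the origin (TCP) lies midway between the tips of the shut fingers; the grasp point (between the pads) lies pinch_z behind it (pinch_z is the distance from the TCP to the grasp point, in mm); z points along the fingers, y is the line along which they close (so a half turn about z gives the same grasp; the last joint's range is limited). The gripper opens to 88 mm and grips with 3 to 60 N. Pads are 20 mm wide; open, the fingers measure 115 mm over their backs; the gripper's body (75 mm by 178 mm) begins 61 mm behind the grasp point.
Start: joints at [-1.196, 0.423, 1.63, -0, 1.089, -0.019], TCP at [239.828, -577.137, 222.675] pointing down, gripper open.
Joint ranges: [-3, 3], [-0.9, 2.11], [0.09, 2.58], [-1.31, 4.45], [0.11, 2.69], [-2.54, 2.54]. Speed limits (rad/s): [2.39, 2.39, 3.01, 3.14, 3.14, 3.14].

INTERFACE

Orientations are given as a rotation vector (axis times angle).
In Python, from workcell import get_obs, get_image, close_job, pinch_z gives the robot as it stands.
- The arm moves only by the tool jog_arm, never from a script. Its argument "commands" is a list of rows, each a list of 3 entries, a list of its own where there are three numbers: the gripper command: -1 is shut, 1 is fully open, values between are in proportion, then the shift along the tool's x, y, z as a fraction of full scale, then the turn, a rotation vector about the tool's x, y, z as a fraction of full scale. In form: [[gripper, [tx, ty, tz], [rx, ry, rz]], ...]. A call has 1 to 10 rows; each row shifts and turns the commanded pose from where the row before left it, along the tool's axes as they then stand; what a row does not reach is not made up. Full scale, the value 1, is 0.1 m for a shift and 45 degrees for a turn. A row lasts 1/10 s, in which the tool goes at most 50 mm and 8.59 degrees, less where a joint would pass 70% of its speed; a pose out of reach is approached as far as the arm can. A call with a number of a shift or a turn outside -1 to 1 is refused whole. A call with a gripper value outside its range is refused whole. The fingers move at their own pace and stop on an object; the grip force is fixed at half the most. Time passes only in rows, so rows that do not move let the fingers close. It gives the time, the measured TCP pose, the force, the opening and the grip force at its end, in the units of the state.
- get_obs(): the state, without advancing time (a new reading comes with each control period).
- get_image(name): name is "scene" or "top"; returns a dict with "image" (480x640x3 uint8, blue, green, red), "z_map" (480x640 float32, mm along the optical axis (not along the pixel's ray), 0 where there is no reading), "intrinsics" (3x3 intrinsics, pixels), "k1" (the pictures are not rectified: a ray, as slopes to the right and down, at radius r is drawn at 1 + k1 r^2 times it, then the intrinsics apply), "eye" and "orientation" of the camera in the world. Camera axes: x right, y down, z forward; pixel columns grow to the right and rows downward; lengths in mm; the calibration is good to about 2 mm. A picture is of the moment at which its call begins.
- close_job(): hands the job in; it is judged then, once.
The state is a dict: "t": time; "qpos": joint angles; "qvel": joint speeds; "joint_torque": joint torques, N m; "ee_pos": TCP position; "orientation": TCP orientation; "ft_force": force on the tool from outside, world axes, zero at the start; "moment": the same for the moment, N m; "width": finger opening in mm; "grasp_force": force on a finger pad.
Only numpy, scipy, OpenCV 4.12 (cv2) and the standard library are available. Lean on these libraries where they do the work, as an engineer would, in place of code of your own. Each camera call takes 0.05 s, during which the arm holds its last target. There are 200 camera calls.

TASK

Dock the vial tray: without lifting it, push it gently along its dock, never harder than 12 N, until its four corner lugs drop into the dock's hidden sockets and it sits down level, then let go of it. The sockets may lie towards either end: if the tray meets the end posts without dropping, push it back the other way. The two vials must stay standing in the tray, and the other things on the bench stay where they are.

Things in the scene. Friction and masses are not known exactly. Their poses are not given: they have to be found in the camera images.
- dock: Fixed aluminium frame on the bench, 100 (x) x 210 (y) x 40 mm, origin at the centre of its underside: a channel along y between two fences 40 mm high (inner faces at x = +-42 mm), with a corner post beside each fence at both ends as end stops (40 mm high, inner faces at y = +-97 mm, 58 mm free between the two posts of an end).
- deck (a point): Middle of the dock, at the height of the top of its grey socket plate (20 mm above the bench), on which the tray slides. The plate has four square sockets 20 mm wide, 11 mm deep, at x = +-28 mm, 92 mm apart in y; their middle lies 20 to 36 mm from here towards +y or towards -y. Which end and how far is not measured; the plate's longer overhang out of the frame is at that end.
- tray: Loose open white tray in the channel, 80 (x) x 110 (y) x 42 mm, 3 mm walls, 0.3 to 0.7 kg in all; origin at the centre of its underside; axes as the dock's to 0.03 rad, 2 mm play to each fence. At the start it stands on its lugs on the socket plate, origin 27 mm above the bench, within 4 mm of the dock's middle, 16 to 40 mm from the sockets.
- lug (a point): Foot of one (+x, +y) of the tray's four round lugs: 14 mm across, tapered, 7 mm below the underside, at tray x = +-28, y = +-46 mm. Sliding the tray takes 1 to 5 N. Over the sockets it falls 7 mm by itself (underside then 20 mm above the bench); the lugs, with 3 mm play each way, then stop it and the push force rises, as it also does at the end posts.
- left_pad (a point): Centre of the outer face of the black rubber push pad on the tray's +y end: 40 mm wide, 26 mm high, 7 mm thick, face 72 mm from the tray's middle and 27 mm above its underside; it passes between the end posts. Sprung: gives 1 mm per 2.5 N, up to 9 mm, towards the tray. Push it towards -y.
- right_pad (a point): The same sprung push pad on the tray's -y end: centre of its outer face, 72 mm from the tray's middle, 27 mm above its underside. Push it towards +y.
- vial_green: Capped vial, 24 mm across, 48 mm high, standing in the tray's +y half; origin at the centre of its underside, z up.
- vial_blue: Capped vial, 24 mm across, 48 mm high, standing in the tray's -y half; origin at the centre of its underside, z up.
- dropper_a: Bystander left of the dock: small dropper bottle with a white cap, 25 mm across, 77 mm high; origin at the centre of its underside.
- dropper_b: Bystander behind the dock: small dropper bottle with a black cap, 25 mm across, 73 mm high; origin at the centre of its underside.
Mind the look-alikes: they are no part of the job. Of the things that look like the vial_blue, the middle-sized one is meant.

How it is judged:
By the outcome, as a careful person would: the job done as asked, in the order asked, and still so for the second after the job is handed in, with the robot touching nothing.
It also fails if it takes over 58 s, if anything falls off the work surface, if the arm or the gripper's body presses on something with over 40 N, if the wrist force passes 120 N, or if a joint passes its speed limit or range.

## Working session

There is one attempt and no reset: what is moved stays moved. The work goes in short steps, Python scripts to look and compute and a tool call to move; the robot and the scene stay as the last step left them, time stands still between calls to the robot, and variables do not carry over. Pictures are saved under pics/ and viewed, at most 10 in all, crops included, and the job is handed in when it is done.

Besides the shell and the picture viewer there is one more tool, called after "Call:" as name(argument=value, ...) on one line, values as JSON. jog_arm: Moves the arm, as the interface text tells. Its arguments: {"type":"object","properties":{"commands":{"type":"array","items":{"type":"array"}}},"required":["commands"]}

```bash
mkdir -p pics
cat > h.py <<'E'
import numpy as np, cv2
from scipy.spatial.transform import Rotation as R
from workcell import *
def rot(o):
    o=np.array(o,float)
    return o if o.shape==(3,3) else (R.from_rotvec(o).as_matrix() if o.size==3 else R.from_quat(o).as_matrix())
def cloud(im):
    K=np.array(im["intrinsics"]);z=im["z_map"];h,w=z.shape
    u,v=np.meshgrid(np.arange(w),np.arange(h))
    xd=(u-K[0,2])/K[0,0];yd=(v-K[1,2])/K[1,1];x,y=xd.copy(),yd.copy()
    for _ in range(10):
        s=1+im["k1"]*(x*x+y*y);x=xd/s;y=yd/s
    P=np.stack([x*z,y*z,z],-1)@rot(im["orientation"]).T+np.array(im["eye"])
    P[z<=0]=np.nan
    return P
E
python3 - <<'E'
from h import *
for n in("scene","top"):
    im=get_image(n);cv2.imwrite(f"pics/{n}0.png",im["image"]);np.save(n+".npy",cloud(im));print(n,im["eye"],im["orientation"],im["k1"],im["intrinsics"])
o=get_obs();print(o,pinch_z)
E
```

```text
scene [ -52.41002605 -866.6002451   486.53605974] [-1.96253271  0.60176967 -0.39329918] -0.11863927798475724 [[613.68056574   0.         327.429361  ]
 [  0.         613.68056574 239.5544546 ]
 [  0.           0.           1.        ]]
top [ 370.48481301 -140.25284784  923.81961808] [-2.16414349  2.13960118 -0.08726891] 0.000839086793691513 [[512.90830735   0.         313.21747962]
 [  0.         512.90830735 247.69532725]
 [  0.           0.           1.        ]]
{'t': 0.1, 'qpos': array([-1.19599956e+00,  4.23769528e-01,  1.63055531e+00, -1.16429469e-05,
        1.08861535e+00, -1.89813938e-02]), 'qvel': array([-7.34823054e-04, -3.85859794e-04, -1.07987370e-03,  9.00620921e-04,
       -2.22298573e-05,  3.48295463e-04]), 'joint_torque': array([-1.53823181e-03, -5.45617604e+01, -2.74322748e+01,  6.45323494e-02,
        1.88234914e-02, -6.16924623e-06]), 'ee_pos': array([ 239.65709805, -576.70951849,  221.99913843]), 'orientation': array([-3.07959616e+00, -6.14305904e-01,  3.90372803e-04]), 'ft_force': array([ 0.11919912, -0.32341084,  0.91282371]), 'moment': array([-0.01828182, -0.03208874, -0.03456123]), 'grasp_force': 0.0, 'width': 88.1970482452179} 18.700000000000003
```

View pics/scene0.png

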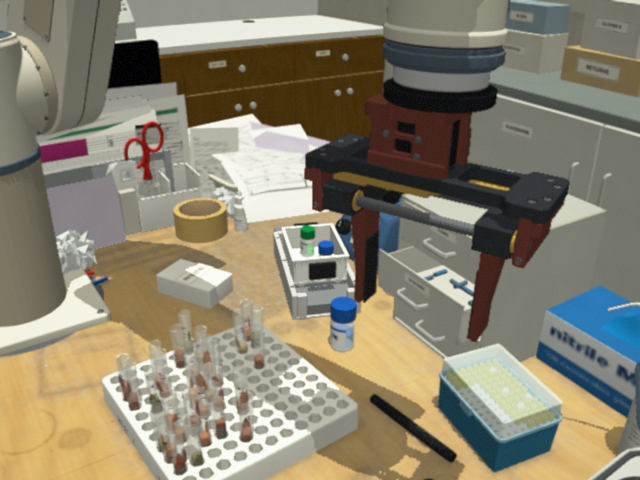

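View pics/top0.png

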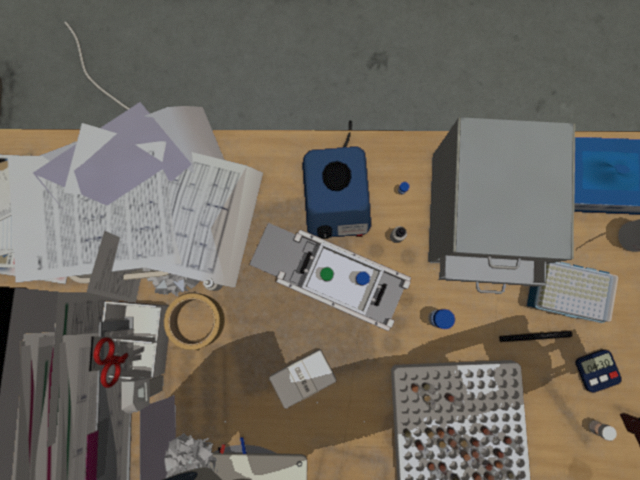

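The top picture shows the dock at (335,278), with +y to the left. Candidates for vial_blue are (362,279) in the tray, (442,319) large and (403,187) small. I choose the middle-sized one in the tray, (362,279). The plate's overhang looks longer at the left end (265,250). I'll check this in a close crop.

Run:
```python
from h import *
a=cv2.imread("pics/top0.png")[215:340,240:430]
cv2.imwrite("pics/crop0.png",cv2.resize(a,None,fx=4,fy=4,interpolation=cv2.INTER_CUBIC))
P=np.load("top.npy");Z=P[...,2]
sub=np.zeros(Z.shape,bool);sub[220:335,245:415]=1
def st(m,n):
    q=P[m&sub];c=q[:,:2].mean(0);
    r=cv2.minAreaRect(q[:,:2].astype(np.float32));print(n,len(q),c.round(1),np.median(q[:,2]).round(1),r)
hsv=cv2.cvtColor(cv2.imread("pics/top0.png"),cv2.COLOR_BGR2HSV)
st((hsv[...,0]>45)&(hsv[...,0]<85)&(hsv[...,1]>120)&(Z>60),"green")
st((hsv[...,0]>100)&(hsv[...,0]<130)&(hsv[...,1]>120)&(Z>60)&(np.arange(480)[:,None]>260),"blue")
st((Z>10)&(Z<26),"plate")
st((Z>34)&(Z<46),"fence")
st((Z>60)&(Z<76),"rim")
for r in ((250,265),(265,250),(275,262),(395,300),(385,312),(402,285),(307,262),(379,293),(345,278)): print(r,P[r[1],r[0]].round(1))
```

```text
green 119 [ 421.6 -138.1] 77.6 ((455.23736572265625, -137.79153442382812), (87.84951782226562, 18.153860092163086), 0.7960681319236755)
blue 132 [ 413.6 -197.1] 77.6 ((413.8145751953125, -196.77838134765625), (19.729093551635742, 19.934080123901367), 89.78205871582031)
plate 3360 [ 436.4 -117.8] 19.8 ((457.5716247558594, -153.38607788085938), (266.4315490722656, 153.29412841796875), 66.99659729003906)
fence 1472 [ 421.4 -166.2] 39.7 ((465.66668701171875, -139.31527709960938), (306.484130859375, 174.3472442626953), 67.10966491699219)
rim 1620 [ 448.2 -166.2] 68.0 ((438.29681396484375, -177.44630432128906), (166.53453063964844, 156.61703491210938), 79.83865356445312)
(250, 265) [439.    0.8  -1.4]
(265, 250) [464.6 -28.3  18.9]
(275, 262) [443.4 -46.6  18.9]
(395, 300) [ 379.  -258.    21.6]
(385, 312) [ 357.9 -240.7   19.9]
(402, 285) [ 405.  -269.4   27.7]
(307, 262) [ 440.  -105.4   68.1]
(379, 293) [ 389.8 -226.    63.8]
(345, 278) [ 415.9 -170.5   28.2]
```

View pics/crop0.png

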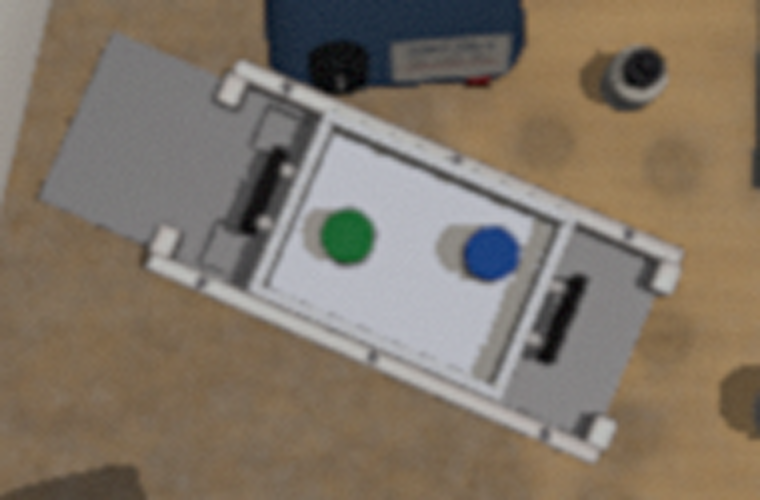

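The crop confirms the tray, with green (left half) and blue (right half) vials. The long overhang and two sockets show at the left (+y) end, near crop (275,130) and (222,250). So I push the right-hand pad, at crop (560,320), towards +y.

Run:
```python
from h import *
im=get_image("top");K=np.array(im["intrinsics"]);Rm=rot(im["orientation"]);e=np.array(im["eye"])
def at(c,z):
    p=np.array([240+(c[0]+.5)/4-.5,215+(c[1]+.5)/4-.5]);d=Rm@np.array([(p[0]-K[0,2])/K[0,0],(p[1]-K[1,2])/K[1,1],1]);return (e+d*(z-e[2])/d[2])[:2]
F=[at(c,40) for c in((683,250),(598,460),(240,62),(148,262))]
m=sum(F)/4; yd=(F[2]+F[3]-F[0]-F[1]);L=np.linalg.norm(yd)/2;yd/=np.linalg.norm(yd);xd=np.array([yd[1],-yd[0]])
print("dock",m,"L",L,"W",np.linalg.norm(F[0]-F[1]),"ang",np.degrees(np.arctan2(-yd[0],yd[1])))
loc=lambda c,z:(np.array([(at(c,z)-m)@xd,(at(c,z)-m)@yd])).round(1)
for n,c,z in(("rimTL",(328,110),69),("rimTR",(577,222),69),("rimBL",(250,287),69),("rimBR",(500,395),69),("padR",(572,322),67),("padL",(258,190),67),("sockU",(275,130),20),("sockL",(222,250),20),("platL",(80,115),20),("platR",(625,360),20)):print(n,loc(c,z))
for s in(72,80,90,100,110):print(s,(m-yd*s).round(1))
T=rot(get_obs()["orientation"]);print("tool axes cols\n",T.round(3)); print("yd",yd,"xd",xd)
P=np.load("top.npy");c=m-yd*90
q=P-np.array([*c,0]);a=q[...,:2]@xd;b=q[...,:2]@yd
for w,(A,B) in {"body x-wide":(120,60),"y-wide":(60,120)}.items():
    k=(abs(a)<A)&(abs(b)<B)&(P[...,2]>72);print(w,P[k][:, 2].max() if k.any() else 0)
for y in range(-420,-100,40):print(y,[int(np.nanmax(np.where((abs(P[...,0]-x)<20)&(abs(P[...,1]-y)<20),P[...,2],-9))) for x in range(240,640,40)])
```

```text
dock [ 413.71666937 -167.58050787] L 208.49123876230968 W 96.70092173230539 ang -22.766488504158737
rimTL [40.5 58.2]
rimTR [ 38.4 -55.4]
rimBL [-40.4  58.6]
rimBR [-40.1 -53.9]
padR [ -0.5 -69.7]
padL [-1.9 71.9]
sockU [28.2 79.1]
sockL [-29.8  79.3]
platL [ -0.  161.6]
platR [  -3.8 -101.5]
72 [ 385.9 -234. ]
80 [ 382.8 -241.3]
90 [ 378.9 -250.6]
100 [ 375.  -259.8]
110 [ 371.1 -269. ]
tool axes cols
 [[ 0.923  0.384 -0.   ]
 [ 0.384 -0.923  0.001]
 [ 0.    -0.001 -1.   ]]
yd [0.38697634 0.92208965] xd [ 0.92208965 -0.38697634]
body x-wide 192.73575506669704
y-wide 121.07371126575003
-420 [36, 35, 9, 4, 125, 192, 192, 194, 192, 193]
-380 [36, 35, 3, 4, 124, 193, 192, 192, 192, 194]
-340 [88, 35, 70, 71, 123, 193, 193, 193, 192, 193]
-300 [89, 34, 3, 70, 40, 188, 191, 5, 36, 35]
-260 [35, 34, 42, 41, 43, 43, 73, 64, 38, 37]
-220 [3, 5, 42, 71, 80, 79, 57, 94, 95, 93]
-180 [4, 4, 4, 72, 80, 80, 70, 97, 123, 126]
-140 [36, 35, 4, 71, 80, 81, 74, 96, 124, 125]
```

Run:
```python
from h import *
P=np.load("top.npy");m=np.array([413.7,-167.6]);yd=np.array([.387,.922]);xd=np.array([.922,-.387])
k=P[...,2]>100;q=P[k];q=q[q[:,1]<-250];l=np.c_[(q[:,:2]-m)@xd,(q[:,:2]-m)@yd,q[:,2]]
for A in(-40,-20,0,20,40,60,80,100,120):
    s=l[abs(l[:,0]-A)<10]; print(A, s[s[:,1].argmax()].round(0) if len(s) else None)
print(q[q[:,1].argmax()],q[q[:,0].argmin()])
```

```text
-40 [ -39. -358.  330.]
-20 [ -30. -367.  315.]
0 None
20 None
40 None
60 [  70. -141.  105.]
80 [  89. -134.  108.]
100 [ 110. -119.  150.]
120 [ 129. -112.  153.]
[ 454.85337198 -318.57964727  167.09927976] [ 211.32923198 -531.83772315  233.64870786]
```

Call:
jog_arm(commands=[[-1, [0.25, -0.244, 0], [0, 0, 0]], [-1, [0.25, -0.244, 0], [0, 0, 0]], [-1, [0.25, -0.244, 0], [0, 0, 0]], [-1, [0.25, -0.244, 0], [0, 0, 0]], [-1, [0.25, -0.244, 0], [0, 0, 0]], [-1, [0.25, -0.244, 0], [0, 0, 0]], [-1, [0.25, -0.244, 0], [0, 0, 0]], [-1, [0.25, -0.244, 0], [0, 0, 0]], [-1, [0.25, -0.244, 0], [0, 0, 0]], [-1, [0.25, -0.244, 0], [0, 0, 0]]])

```text
t: 1.15
ee_pos: [377.3, -254.5, 222.6]
orientation: [-3.081, -0.614, 0.0]
ft_force: [1.0, -0.4, -0.0]
width: 11.3
grasp_force: 0.0
```

Call:
jog_arm(commands=[[-1, [0, 0, 0], [0, 0, 0.168]], [-1, [0, 0, 0], [0, 0, 0.168]], [-1, [0, 0, 0], [0, 0, 0.168]], [-1, [0, 0, 0], [0, 0, 0.168]], [-1, [0, 0, 0], [0, 0, 0.168]], [-1, [0, 0, 0], [0, 0, 0.168]], [-1, [0, 0, 0], [0, 0, 0]], [-1, [0, 0, 0], [0, 0, 0]]])

```text
t: 1.95
ee_pos: [377.0, -255.8, 222.6]
orientation: [-3.081, 0.615, 0.0]
ft_force: [-0.3, -0.3, -0.6]
width: 0.5
grasp_force: 0.0
```

Run:
```python
from h import *
o=get_obs();T=rot(o["orientation"]);print(o["t"],T.round(3),o["ee_pos"],o["ft_force"],o["width"])
m=np.array([413.7,-167.6]);yd=np.array([.387,.922]);xd=np.array([.922,-.387])
d=np.array([*(m-95*yd),48])-o["ee_pos"];print(T.T@d,(o["ee_pos"][:2]-m)@xd,(o["ee_pos"][:2]-m)@yd)
```

```text
1.95 [[ 0.923 -0.384 -0.   ]
 [-0.384 -0.923  0.   ]
 [-0.    -0.    -1.   ]] [ 376.9755095  -255.82616689  222.58238005] [-0.2935752  -0.30268152 -0.58268045] 0.5448849251224198
[ -0.24385462  -0.55683757 174.58248549] 0.2835463482269212 -95.55690369375296
```

Call:
jog_arm(commands=[[-1, [0, 0, 0.25], [0, 0, 0]], [-1, [0, 0, 0.25], [0, 0, 0]], [-1, [0, 0, 0.25], [0, 0, 0]], [-1, [0, 0, 0.25], [0, 0, 0]], [-1, [0, 0, 0.25], [0, 0, 0]], [-1, [0, 0, 0.2], [0, 0, 0]], [-1, [0, 0, 0], [0, 0, 0]], [-1, [0, 0, 0], [0, 0, 0]]])

```text
t: 2.75
ee_pos: [377.0, -255.9, 77.7]
orientation: [-3.08, 0.618, 0.001]
ft_force: [0.2, -0.3, 0.2]
width: 0.7
grasp_force: 0.0
```

Run:
```python
from h import *
a=get_image("scene")["image"][140:360,220:460]
cv2.imwrite("pics/s1.png",cv2.resize(a,None,fx=2.7,fy=2.7,interpolation=cv2.INTER_CUBIC))
```

```text
(no output)
```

View pics/s1.png

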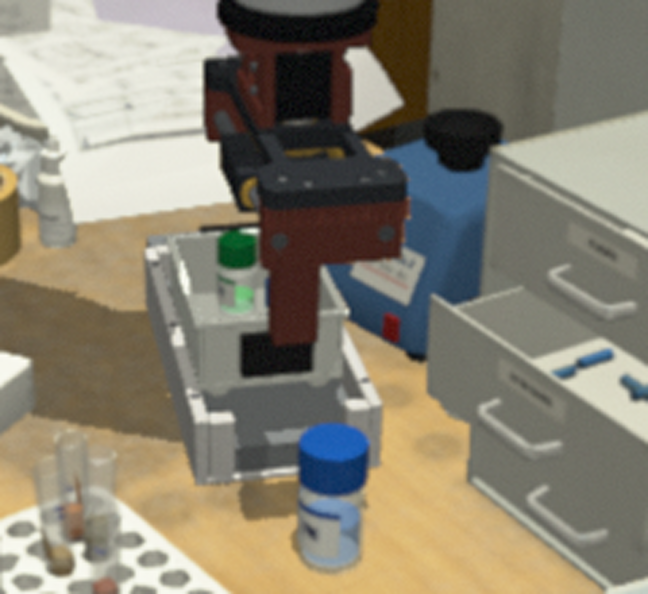

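The fingers hang just outside the right pad (at crop (275,355)), about centred on it and clear of the big vial and drawer. I'm going down.

Call:
jog_arm(commands=[[-1, [0, 0, 0.08], [0, 0, 0]], [-1, [0, 0, 0.08], [0, 0, 0]], [-1, [0, 0, 0.08], [0, 0, 0]], [-1, [0, 0, 0.08], [0, 0, 0]], [-1, [0, 0, 0], [0, 0, 0]], [-1, [0, 0, 0], [0, 0, 0]]])

```text
t: 3.4
ee_pos: [376.9, -255.8, 45.3]
orientation: [-3.079, 0.621, 0.001]
ft_force: [-0.4, -1.7, 0.3]
width: 0.6
grasp_force: 0.0
```

Call:
jog_arm(commands=[[-1, [0, -0.015, 0], [0, 0, 0]], [-1, [0, -0.015, 0], [0, 0, 0]], [-1, [0, -0.01, 0], [0, 0, 0]], [-1, [0, -0.01, 0], [0, 0, 0]], [-1, [0, -0.01, 0], [0, 0, 0]], [-1, [0, -0.01, 0], [0, 0, 0]], [-1, [0, 0, 0], [0, 0, 0]], [-1, [0, 0, 0], [0, 0, 0]]])

```text
t: 4.2
ee_pos: [379.8, -249.4, 45.7]
orientation: [-3.08, 0.621, 0.0]
ft_force: [-0.4, -0.2, -0.1]
width: 0.6
grasp_force: 0.0
```

Call:
jog_arm(commands=[[-1, [0, -0.006, 0], [0, 0, 0]], [-1, [0, -0.006, 0], [0, 0, 0]], [-1, [0, -0.006, 0], [0, 0, 0]], [-1, [0, -0.006, 0], [0, 0, 0]], [-1, [0, 0, 0], [0, 0, 0]]])

```text
t: 4.7
ee_pos: [380.7, -247.2, 45.7]
orientation: [3.08, -0.621, 0.0]
ft_force: [0.4, 0.2, -0.2]
width: 0.3
grasp_force: 0.0
```

Call:
jog_arm(commands=[[-1, [0, -0.006, 0], [0, 0, 0]], [-1, [0, -0.006, 0], [0, 0, 0]], [-1, [0, -0.006, 0], [0, 0, 0]], [-1, [0, -0.006, 0], [0, 0, 0]], [-1, [0, 0, 0], [0, 0, 0]]])

```text
t: 5.2
ee_pos: [381.7, -244.9, 45.7]
orientation: [-3.08, 0.621, -0.0]
ft_force: [0.6, -0.1, 0.2]
width: 0.6
grasp_force: 0.0
```

Call:
jog_arm(commands=[[-1, [0, -0.006, 0], [0, 0, 0]], [-1, [0, -0.006, 0], [0, 0, 0]], [-1, [0, -0.006, 0], [0, 0, 0]], [-1, [0, -0.006, 0], [0, 0, 0]], [-1, [0, 0, 0], [0, 0, 0]]])

```text
t: 5.7
ee_pos: [382.6, -242.8, 45.7]
orientation: [3.08, -0.621, -0.0]
ft_force: [0.0, 0.0, -1.2]
width: 0.5
grasp_force: 0.2
```

Call:
jog_arm(commands=[[-1, [0, -0.006, 0], [0, 0, 0]], [-1, [0, -0.006, 0], [0, 0, 0]], [-1, [0, -0.006, 0], [0, 0, 0]], [-1, [0, 0, 0], [0, 0, 0]]])

```text
t: 6.1
ee_pos: [383.3, -241.3, 45.7]
orientation: [3.079, -0.621, 0.0]
ft_force: [-1.8, -1.8, 0.4]
width: 0.6
grasp_force: 1.4
```

Call:
jog_arm(commands=[[-1, [0, -0.005, 0], [0, 0, 0]], [-1, [0, -0.005, 0], [0, 0, 0]], [-1, [0, -0.005, 0], [0, 0, 0]], [-1, [0, 0, 0], [0, 0, 0]]])

```text
t: 6.5
ee_pos: [383.9, -239.8, 45.7]
orientation: [3.08, -0.621, 0.0]
ft_force: [-1.0, -3.0, -0.9]
width: 0.8
grasp_force: 1.4
```

Call:
jog_arm(commands=[[-1, [0, -0.005, 0], [0, 0, 0]], [-1, [0, -0.005, 0], [0, 0, 0]], [-1, [0, 0, 0], [0, 0, 0]]])

```text
t: 6.8
ee_pos: [384.3, -238.8, 45.7]
orientation: [3.08, -0.621, 0.0]
ft_force: [-1.1, -3.2, -0.2]
width: 0.3
grasp_force: 1.5
```

Call:
jog_arm(commands=[[-1, [0, -0.01, 0], [0, 0, 0]], [-1, [0, -0.01, 0], [0, 0, 0]], [-1, [0, -0.01, 0], [0, 0, 0]], [-1, [0, -0.01, 0], [0, 0, 0]], [-1, [0, -0.01, 0], [0, 0, 0]], [-1, [0, -0.01, 0], [0, 0, 0]], [-1, [0, -0.01, 0], [0, 0, 0]], [-1, [0, -0.01, 0], [0, 0, 0]], [-1, [0, -0.01, 0], [0, 0, 0]], [-1, [0, 0, 0], [0, 0, 0]]])

```text
t: 7.8
ee_pos: [387.8, -230.4, 45.7]
orientation: [-3.08, 0.621, 0.0]
ft_force: [-1.0, -2.9, 0.3]
width: 0.3
grasp_force: 1.5
```

Call:
jog_arm(commands=[[-1, [0, -0.006, 0], [0, 0, 0]], [-1, [0, -0.006, 0], [0, 0, 0]], [-1, [0, -0.006, 0], [0, 0, 0]], [-1, [0, -0.006, 0], [0, 0, 0]], [-1, [0, 0, 0], [0, 0, 0]]])

```text
t: 8.3
ee_pos: [388.7, -228.3, 45.7]
orientation: [-3.08, 0.621, 0.0]
ft_force: [-0.6, -2.3, 1.6]
width: 0.8
grasp_force: 1.6
```

Call:
jog_arm(commands=[[-1, [0, -0.006, 0], [0, 0, 0]], [-1, [0, -0.006, 0], [0, 0, 0]], [-1, [0, -0.006, 0], [0, 0, 0]], [-1, [0, -0.006, 0], [0, 0, 0]], [-1, [0, -0.006, 0], [0, 0, 0]], [-1, [0, 0, 0], [0, 0, 0]]])

```text
t: 8.9
ee_pos: [389.8, -225.5, 45.7]
orientation: [-3.08, 0.621, 0.0]
ft_force: [-1.2, -2.8, 0.8]
width: 0.1
grasp_force: 1.6
```

Call:
jog_arm(commands=[[-1, [0, -0.006, 0], [0, 0, 0]], [-1, [0, -0.006, 0], [0, 0, 0]], [-1, [0, -0.006, 0], [0, 0, 0]], [-1, [0, -0.006, 0], [0, 0, 0]], [-1, [0, -0.006, 0], [0, 0, 0]], [-1, [0, 0, 0], [0, 0, 0]]])

```text
t: 9.5
ee_pos: [391.0, -222.7, 45.7]
orientation: [-3.08, 0.621, -0.0]
ft_force: [-1.4, -2.9, 0.3]
width: 0.7
grasp_force: 1.6
```

Tray at about 21 mm.

Call:
jog_arm(commands=[[-1, [0, -0.006, 0], [0, 0, 0]], [-1, [0, -0.006, 0], [0, 0, 0]], [-1, [0, -0.006, 0], [0, 0, 0]], [-1, [0, -0.006, 0], [0, 0, 0]], [-1, [0, -0.006, 0], [0, 0, 0]], [-1, [0, 0, 0], [0, 0, 0]]])

```text
t: 10.1
ee_pos: [392.1, -219.6, 45.6]
orientation: [-3.079, 0.621, 0.001]
ft_force: [0.3, -0.6, 0.4]
width: 0.2
grasp_force: 0.0
```

```bash
cat > lk.py <<'E'
from h import *
import sys
n=sys.argv[1]
im=get_image("scene");a=im["image"][200:330,250:380]
cv2.imwrite(f"pics/{n}.png",cv2.resize(a,None,fx=4.5,fy=4.5,interpolation=cv2.INTER_CUBIC))
m=np.array([413.7,-167.6]);yd=np.array([.387,.922]);xd=np.array([.922,-.387])
for c in("top","scene"):
    i=get_image(c);P=cloud(i);hsv=cv2.cvtColor(i["image"],cv2.COLOR_BGR2HSV)
    A=(P[...,:2]-m)@xd;B=(P[...,:2]-m)@yd;Z=P[...,2]
    f=(hsv[...,1]<60)&(abs(A)<43)&(Z>55)&(Z<73)
    for w,k in(("rim+y",f&(B>55)&(B<100)),("rim-y",f&(B<-10)&(B>-60)),("side",f&(abs(A)>37)&(B>-10)&(B<60))):
        print(c,w,k.sum(),np.percentile(Z[k],[50,90]).round(1) if k.any() else"",np.percentile(B[k],[5,95]).round(1) if k.any() else "")
    g=(hsv[...,0]>45)&(hsv[...,0]<85)&(hsv[...,1]>120)&(abs(A)<40)&(B>0)&(B<100)&(Z>50);b=(hsv[...,0]>100)&(hsv[...,0]<130)&(hsv[...,1]>120)&(abs(A)<40)&(abs(B)<60)&(Z>50)
    for w,k in(("green",g),("blue",b)):print(c,w,k.sum(),np.percentile(Z[k],90).round(1) if k.any() else"",A[k].mean().round(1),B[k].mean().round(1))
E
python3 lk.py s2
```

```text
top rim+y 348 [61.2 63.8] [59.3 98.7]
top rim-y 0  
top side 115 [61.4 63.1] [18.8 58.5]
top green 105 73.0 -7.0 54.2
top blue 0  nan nan
scene rim+y 112 [60.5 63.2] [64.2 94.2]
scene rim-y 237 [60.6 63.1] [-43.4 -16.7]
scene side 46 [62.6 63.6] [-5.5 53.6]
scene green 73 71.5 -9.7 48.1
scene blue 0  nan nanlk.py:14: RuntimeWarning: Mean of empty slice.
  for w,k in(("green",g),("blue",b)):print(c,w,k.sum(),np.percentile(Z[k],90).round(1) if k.any() else"",A[k].mean().round(1),B[k].mean().round(1))
  ret = ret.dtype.type(ret / rcount)
```

View pics/s2.png

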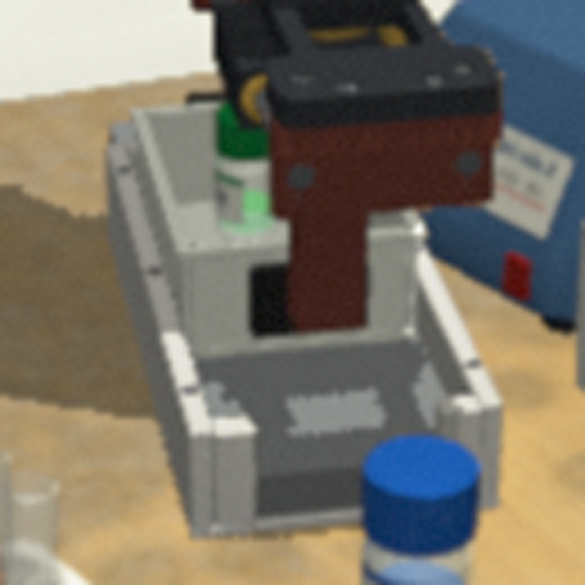

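The rim is at about 62 mm at both ends, down from 69, so the tray has dropped level. The crop shows green standing at (245,170); the fingers hide blue. I'm backing off and lifting.

Call:
jog_arm(commands=[[-1, [0, 0.03, 0], [0, 0, 0]], [-1, [0, 0.04, 0], [0, 0, 0]], [-1, [0, 0.05, 0], [0, 0, 0]], [-1, [0, 0, 0], [0, 0, 0]], [-1, [0, 0, -0.1], [0, 0, 0]], [-1, [0, 0, -0.25], [0, 0, 0]], [-1, [0, 0, -0.3], [0, 0, 0]], [-1, [0, 0, -0.3], [0, 0, 0]], [-1, [0, 0, -0.3], [0, 0, 0]], [-1, [0, 0, -0.3], [0, 0, 0]]])

```text
t: 11.25
ee_pos: [387.3, -230.9, 202.6]
orientation: [3.079, -0.621, 0.001]
ft_force: [-0.2, 0.2, -0.6]
width: 0.6
grasp_force: 0.0
```

Call:
jog_arm(commands=[[-1, [-0.1, 0.3, 0], [0, 0, 0]], [-1, [-0.1, 0.3, 0], [0, 0, 0]], [-1, [-0.1, 0.3, 0], [0, 0, 0]], [-1, [-0.1, 0.3, 0], [0, 0, 0]], [-1, [-0.1, 0.3, 0], [0, 0, 0]], [-1, [0, 0.3, 0], [0, 0, 0]], [-1, [0, 0.3, 0], [0, 0, 0]], [-1, [0, 0, 0], [0, 0, 0]], [-1, [0, 0, 0], [0, 0, 0]]])

```text
t: 12.15
ee_pos: [259.7, -405.2, 201.0]
orientation: [-3.079, 0.623, 0.0]
ft_force: [1.2, 0.5, -0.5]
width: 0.3
grasp_force: 0.0
```

```bash
python3 lk.py s3; python3 -c "
from h import *
a=get_image('top')['image'][165:340,240:430];cv2.imwrite('pics/t3.png',cv2.resize(a,None,fx=3.4,fy=3.4))"
```

```text
top rim+y 340 [61.3 63.4] [58.8 98.7]
top rim-y 302 [61. 63.] [-41.6 -12.7]
top side 238 [61.6 63.4] [-6.8 56.5]
top green 117 72.6 -5.4 56.7
top blue 126 72.2 11.5 -0.5
scene rim+y 119 [60.8 63. ] [65.7 93.6]
scene rim-y 447 [60.1 62.9] [-44.8 -15.2]
scene side 75 [62.6 63.7] [-6.6 53.3]
scene green 96 72.0 -11.6 49.6
scene blue 0  nan nanlk.py:14: RuntimeWarning: Mean of empty slice.
  for w,k in(("green",g),("blue",b)):print(c,w,k.sum(),np.percentile(Z[k],90).round(1) if k.any() else"",A[k].mean().round(1),B[k].mean().round(1))
  ret = ret.dtype.type(ret / rcount)
```

View pics/t3.png

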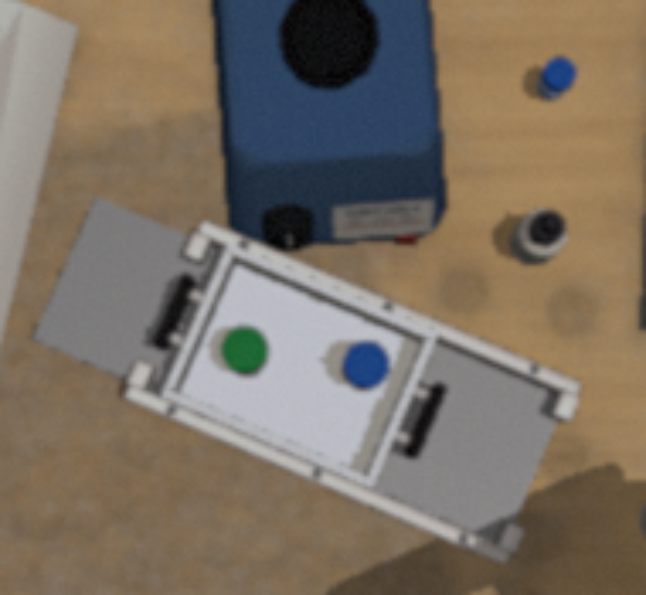

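View pics/s3.png

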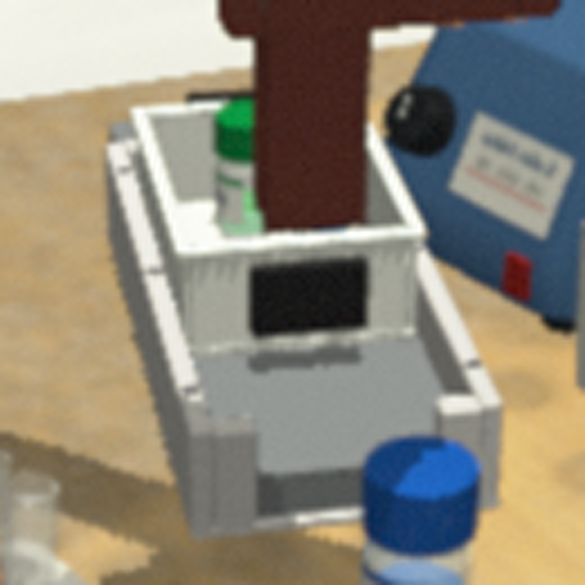

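The top crop shows the tray seated, with green at (245,350) and blue at (365,365) upright. Both caps read about 72 mm and the rim is level at about 62 mm. The scene crop shows the tray flat on the plate and the robot clear.

```bash
python3 -c "
from workcell import *
print(close_job())"
```

```text
the job is handed in; nothing more can be done
None
```

The tray is docked and level in its sockets with both vials standing and the arm clear; the push read about 3 N after each short step, and the job was handed in at about 12 s.

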